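# Load a photomask carrier under the exposure head and clamp it

### The arm

A 6-joint arm with a two-finger parallel gripper is mounted at the origin on the work surface. World frame = base frame: x ahead of the robot, y to its left, z up, the work surface at z = 0. Lengths are in m, angles in rad, forces in N, time in s.
With the tool pointing down it reaches from about 0.15 to 0.775 m from the base axis. Payload 6.1 kg.
Tool frame: the origin (TCP) lies on the front face of the gripper's body, between the roots of the fingers; the fingertips stand 73 mm ahead of it and the grasp point (between the pads) lies 54 mm ahead of it (grip_point_offset is the distance from the TCP to the grasp point, in m); z points along the fingers, y is the line along which they close (so a half turn about z gives the same grasp; the last joint's range is limited). The gripper opens to 85 mm and grips with 20 to 120 N. Pads are 22 mm wide; open, the fingers measure 114 mm over their backs; the gripper's body (76 mm by 85 mm) begins 54 mm behind the grasp point. The pads swing forward as they close: fully open they stand 13 mm farther back than shut.
Start: joints at [-1.234, 0.126, -0.04, 1.405, 0, 1.571], TCP at [0.173, -0.495, 0.304] pointing down, gripper open.
Joint ranges: [-2.72, 2.72], [-0.95, 1.95], [-1.27, 1.35], [-1.78, 2.02], [-1.46, 1.47], [-3.14, 3.14]. Speed limits (rad/s): [2.39, 2.39, 3.01, 3.14, 3.14, 3.14].

### API

Orientations are given as a 3x3 rotation matrix whose columns are the frame's x, y, z axes.
In Python, from bench import sense, camera, finish_job, recognise, masks_of, spot_point, grip_point_offset gives the robot as it stands.
- The arm moves only by the tool play_rows, never from a script. Its argument "steps" is a list that holds one entry, the list of rows, each a list of 7 numbers: the turn, a rotation vector about the world's x, y, z each as a share of 45 degrees, from -1 to 1, then the shift along the world's x, y, z each as a share of 0.08 m, from -1 to 1, then the closure, from 0 (fully open) to 1 (shut). In form: [[[rx, ry, rz, dx, dy, dz, grip], ...]]. A call has 1 to 10 rows; each row is the pose to reach, as a shift and turn from the pose commanded when the call began; what a row does not reach only later rows make up. A row lasts 1/10 s, in which the tool goes at most 50 mm and 8.59 degrees, less where a joint would pass 70% of its speed; a pose out of reach is approached as far as the arm can. A call with a number of a shift or a turn outside -1 to 1 is refused whole. A call with a gripper value outside its range is refused whole. The fingers move at their own pace and stop on an object; "force" is the grip in N (left out, the last holds). Time passes only in rows, so rows that repeat a pose let the fingers close. It gives the time, the measured TCP pose, the force, the opening and the grip force at its end, in the units of the state.
- sense(): the state, without advancing time (a new reading comes with each control period).
- camera(name): name is "side" or "top"; returns a dict with "color" (400x640x3 uint8, red, green, blue), "range_z" (400x640 float32, m along the optical axis (not along the pixel's ray), 0 where there is no reading), "K" (3x3 intrinsics, pixels), "D" ([k1, k2, p1, p2, k3] as OpenCV has them; the pictures are not rectified), "eye" and "attitude" of the camera in the world. Camera axes: x right, y down, z forward; pixel columns grow to the right and rows downward; lengths in m; the calibration is good to about 2 mm. A picture is of the moment at which its call begins.
- finish_job(): hands the job in; it is judged then, once.
Trained networks look in a picture, given as the dict that the camera call returned (one of the last four; its "shot" number tells which), for a name from the list of things; names that differ only in an ending like _2 or _b are one class to them, and where a whole thing is asked for, a point or a joint stands for the part that bears it (a point fixed in the world has none). Each returns a list of dicts, best first, with "confidence" (0 to 1); they miss things now and then, are a little off and sometimes report something else, mostly with a low value. They report only what shows in the picture. A call takes as long as a camera call. They do not tell look-alikes from the thing itself.
- recognise(label, picture): "extent" ([left, top, right, bottom] in pixels, round what is visible of it).
- masks_of(label, picture): "mask" (400x640 bool, what is visible of it) and "extent" ([left, top, right, bottom] in pixels, round what is visible of it).
- spot_point(label, picture): "point" ([column, row] in pixels: a listed point, or the origin of a listed thing).
The state is a dict: "clock": time; "q": joint angles; "dq": joint speeds; "joint_efforts": joint torques, N m; "ee_pos": TCP position; "tool_rot": TCP orientation; "wrist_force": force on the tool from outside, world axes, zero at the start; "moment": the same for the moment, N m; "grip_width": finger opening in m; "finger_force": force on a finger pad.
Only numpy, scipy, OpenCV 4.12 (cv2) and the standard library are available. Lean on these libraries where they do the work, as an engineer would, in place of code of your own. Each camera call takes 0.05 s, during which the arm holds its last target. There are 200 camera calls.

### The job

Load the carrier with the orange mask into the station: lay it on the two parallels between the open jaws, handle towards the loading end, slide it in under the head until it is fully home against the end stop, then push the sliding jaw by its red post until the carrier is clamped square against the fixed jaw, and let go. Do not knock the head, and leave the grey blank carrier, the bottle, the blue box and the jar where they stand.

Things in the scene. Friction and masses are not known exactly. Their poses are not given: they have to be found in the camera images.
- mask_plate (a point): Centre (half-way up) of the plate of the carrier to load: aluminium, 130 (x) by 90 (y) by 8 mm, orange pane on top; 0.2 to 0.4 kg, centre of mass about 20 mm towards the handle. Starts flat on the work surface, in either of two areas (the blank is in the other). x points from the handle end to the leading end, z up.
- mask_handle (a point): Centre (half-way up) of the black handle fin of the orange-pane carrier: 26 mm long (carrier's x), 12 mm thick (its y), 42 mm high above the plate's top, so its top is 21 mm above this point. It is 48 mm behind the plate's centre (-x) and 25 mm higher. Same axes as mask_plate.
- blank_plate (a point): Centre of the plate of the blank carrier: same shape, size and black fin, but grey with a grey pane. To be left alone.
- home (a point): On the fixed station, whose place and heading vary: where mask_plate lies, with the same axes, once the carrier is home and clamped; 49 mm above the work surface. x is the direction of insertion, z up. The other station points share these axes. The station's black bed is 30 mm high, x from -182 to +88 mm, y from -90 to +110 mm of here.
- parallels_mouth (a point): Loading end of the two aluminium parallels on which the carrier rests, midway between them, on the level of their tops (45 mm above the work surface), 179.5 mm before home. They run 265 mm in x from here, each 14 mm wide, centred 33 mm either side.
- stop (a point): On the face of the steel end stop, 65 mm beyond home in x: the carrier's leading edge touches here when home. Its top is 60 mm above the work surface. 33 mm further on stands a white column, 140 mm wide, 300 mm high.
- fixed_jaw (a point): Middle of the upper edge of the fixed steel jaw's face, which faces +y at y = -45 mm of home and is 150 mm long in x; jaw top 55 mm above the work surface.
- lip (a point): Middle of the lower front edge of the white head that overhangs the parallels: 42 mm before home in x, 105 mm above the work surface. The front face is upright, 130 mm wide, 105 mm high. When home, the fin's centre is 6 mm before the lip, its top 10 mm below it: a gripper pointing straight down does not fit; lean it back about 40 degrees, fingers pointing in under the lip.
- hood (a point): Middle of the underside of the black lens hood under the head, 46 mm behind the lip in x, 61 mm above the work surface: 8 mm over a carrier lying on the parallels. 30 mm in x, 76 mm in y.
- head: The white overhanging head of the station, fixed to it, 65 mm deep in x; its origin is on the work surface straight under lip. It must not be struck.
- jaw (a joint): Sliding steel jaw on the +y side of the parallels, in m: at 0 (open) its face is 69 mm from the line y = 0 of home; grows as it moves along -y towards the fixed jaw; at 0.024 the carrier is clamped. Starts at 0 to 0.008. Stays where it is left; about 5 N moves it. 165 mm long in x, from 122 mm before to 43 mm past home, top 55 mm above the work surface.
- jaw_post (a point): Centre of the red post on the sliding jaw: 24 mm (x) by 14 mm (y), 40 mm high, foot 55 and top 95 mm above the work surface; 65 mm before the lip in x. Moves with the jaw; same axes as home.
- bottle_mid (a point): Half-way up the amber bottle with blue cap, radius 30 mm, 160 mm high. To be left alone.
- wafer_box: Blue closed box 110 by 130 mm, 60 mm high; origin at the centre of its underside. To be left alone.
- jar: White jar with steel cap, radius 28 mm, 80 mm high; origin at the centre of its underside. To be left alone.
There are look-alikes about, which are no part of the job. Leave any green or pink look-alike of the part that bears mask_plate alone.

How it is judged:
By the outcome, as a careful person would: the job done as asked, in the order asked, and still so for the second after the job is handed in, with the robot touching nothing.
It also fails if it takes over 51 s, if anything falls off the work surface, if the arm or the gripper's body presses on something with over 40 N, if the wrist force passes 120 N, or if a joint passes its speed limit or range.

## Working session

There is one attempt and no reset: what is moved stays moved. The work goes in short steps, Python scripts to look and compute and a tool call to move; the robot and the scene stay as the last step left them, time stands still between calls to the robot, and variables do not carry over. Pictures are saved under pics/ and viewed, at most 10 in all, crops included, and the job is handed in when it is done.

Besides the shell and the picture viewer there is one more tool, called after ">>>" as name(argument=value, ...), one argument or row to a line, values as JSON. play_rows: Moves the arm, as the interface text tells. Shift numbers are shares of 0.08 m and turn numbers shares of 45 degrees, none past 1 either way. Its arguments: {"type":"object","properties":{"steps":{"type":"array"},"force":{"type":"number"}},"required":["steps"]}

```bash
mkdir -p pics; ls
cat > h.py <<'E'
import numpy as np, cv2
from bench import *
def ray(p,px):
    u=cv2.undistortPoints(np.array([[px]],float),p["K"],p["D"])[0,0]
    return np.array([u[0],u[1],1.])
def at_z(p,px,z):
    R=np.array(p["attitude"]);e=np.array(p["eye"]);d=R@ray(p,px)
    return e+d*(z-e[2])/d[2]
def deproj(p,m):
    v,u=np.nonzero(m&(p["range_z"]>0))
    n=cv2.undistortPoints(np.stack([u,v],1).astype(float)[:,None],p["K"],p["D"])[:,0]
    z=p["range_z"][v,u][:,None]
    return (np.hstack([n,np.ones_like(z)])*z)@np.array(p["attitude"]).T+np.array(p["eye"])
def proj(p,X):
    R=np.array(p["attitude"]);r=R.T
    return cv2.projectPoints(np.atleast_2d(X).astype(float),cv2.Rodrigues(r)[0],-r@np.array(p["eye"]),p["K"],p["D"])[0][:,0]
def save(p,n,box=None,s=1):
    c=p["color"][...,::-1]
    if box: c=c[box[1]:box[3],box[0]:box[2]]
    cv2.imwrite("pics/"+n,cv2.resize(c,None,fx=s,fy=s,interpolation=cv2.INTER_CUBIC))
E
python3 - <<'E'
from h import *
np.set_printoptions(precision=3,suppress=True)
zs=dict(mask_plate=.004,mask_handle=.029,blank_plate=.004,home=.049,parallels_mouth=.045,stop=.06,fixed_jaw=.055,lip=.105,hood=.061,jaw_post=.075,bottle_mid=.08,wafer_box=0,jar=0)
for n in("top","side"):
    p=camera(n); save(p,n+"0.png"); print(n,np.array(p["eye"]),np.array(p["attitude"]).tolist())
    for l,z in zs.items():
        for r in spot_point(l,p)[:4]:
            print(l,round(r["confidence"],2),np.array(r["point"]),at_z(p,r["point"],z)[:2])
print(sense())
E
```

```text
pics
top [ 0.337 -0.013  1.179] [[0.08026004673507894, -0.9764193581460947, 0.20040848768365932], [-0.9967659644210306, -0.07942571070805154, 0.012213461848873734], [0.003992125986981321, -0.2007406125229506, -0.9796362944552507]]
mask_plate 0.95 [238.1 291.7] [0.289 0.222]
mask_plate 0.85 [281.8 115.7] [0.832 0.152]
mask_plate 0.76 [351.1 220.6] [ 0.519 -0.086]
mask_plate 0.74 [382.2 303.8] [ 0.288 -0.19 ]
mask_handle 0.93 [460.4 313. ] [ 0.282 -0.404]
mask_handle 0.91 [231.3 274.3] [0.336 0.242]
mask_handle 0.9 [362.  207.2] [ 0.557 -0.114]
mask_handle 0.68 [378.7 285. ] [ 0.34  -0.174]
blank_plate 0.95 [450.1 250.6] [ 0.454 -0.381]
home 0.55 [240.8 191. ] [0.573 0.24 ]
parallels_mouth 0.65 [299.8 206.6] [0.542 0.066]
parallels_mouth 0.35 [351.3 219.2] [ 0.517 -0.084]
stop 0.81 [215.5 187.6] [0.574 0.311]
fixed_jaw 0.75 [249.7 180.8] [0.604 0.216]
lip 0.61 [250.9 190.5] [0.565 0.2  ]
hood 0.52 [351.  221.6] [ 0.508 -0.083]
jaw_post 0.8 [260.3 227. ] [0.47  0.168]
jaw_post 0.41 [219.3 186.8] [0.574 0.296]
jaw_post 0.21 [422.2 175.3] [ 0.655 -0.275]
bottle_mid 0.95 [358.6 149.7] [ 0.
[... 1228 characters left out ...]
.087]
bottle_mid 0.64 [287.6 202.5] [ 0.591 -0.065]
wafer_box 0.7 [338.7 227.5] [0.518 0.051]
wafer_box 0.66 [206.1 197.2] [ 0.675 -0.307]
jar 0.78 [344.8 198.5] [ 0.423 -0.003]
{'clock': 1.4, 'q': array([-1.234,  0.126, -0.04 ,  1.405, -0.   ,  1.571]), 'dq': array([ 0.   ,  0.   ,  0.002, -0.   ,  0.001, -0.   ]), 'joint_efforts': array([  0.   , -43.57 ,  35.309,   0.001,  -0.   ,  -0.   ]), 'ee_pos': array([ 0.173, -0.495,  0.304]), 'tool_rot': array([[ 0.944,  0.33 , -0.   ],
       [ 0.33 , -0.944,  0.   ],
       [-0.   , -0.   , -1.   ]]), 'wrist_force': array([ 0.071, -0.755,  0.035]), 'moment': array([ 0.005,  0.037, -0.016]), 'finger_force': 0.0, 'grip_width': 0.08560733555385966}
```

View pics/top0.png

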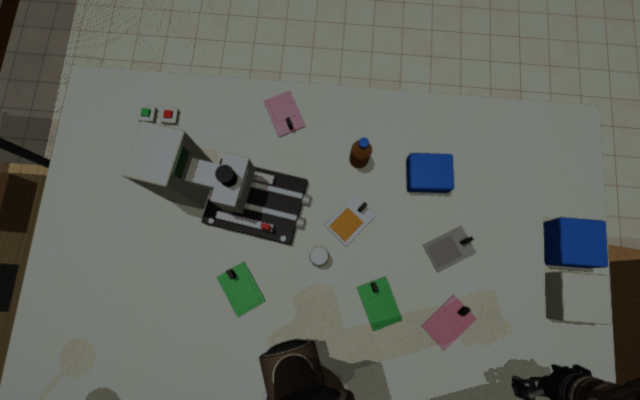

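View pics/side0.png

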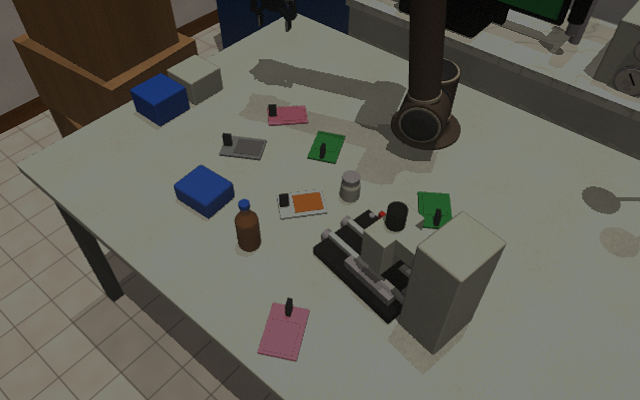

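```bash
cat > fit.py <<'E'
from h import *
from scipy.optimize import least_squares
np.set_printoptions(precision=4,suppress=True)
# station boxes (mm): x0,x1,y0,y1,z0,z1
B=np.array([[-182,88,-90,110,0,30],[-179.5,85.5,-40,-26,30,45],[-179.5,85.5,26,40,30,45],[-42,23,-65,65,105,210],[98,160,-70,70,0,300],[-75,75,-60,-45,30,55]])/1e3
def sdf(P,B):
    c=(B[:,0::2]+B[:,1::2])/2;h=(B[:,1::2]-B[:,0::2])/2
    q=abs(P[:,None]-c)-h
    return (np.linalg.norm(np.maximum(q,0),axis=2)+np.minimum(q.max(2),0)).__abs__().min(1)
def loc(P,t): 
    c,s=np.cos(t[2]),np.sin(t[2]);d=P[:,:2]-t[:2]
    return np.c_[d@[c,s],d@[-s,c],P[:,2]]
def fit(P,t0):
    for _ in range(6):
        L=loc(P,t0); k=(L[:,0]>-.23)&(L[:,0]<.12)&(abs(L[:,1])<.13)&(L[:,2]>.012)
        Q=P[k]; Q=Q[::max(1,len(Q)//4000)]
        r=least_squares(lambda t:sdf(loc(Q,t),B),t0,loss="soft_l1",f_scale=.003,x_scale=[.01,.01,.05]); t0=r.x
    return t0,np.median(sdf(loc(Q,t0),B)),len(Q)
E
python3 - <<'E'
from fit import *
ps={n:camera(n) for n in("top","side")}
t0=np.array([.572,.245,1.45]);A=[]
for n,p in ps.items():
    P=deproj(p,np.ones((400,640),bool)); A.append(P)
    f=(abs(P[:,0]-.5)<.3)&(abs(P[:,1])<.3); print(n,"table z",np.median(P[f&(abs(P[:,2])<.02),2]))
    print("station",n,fit(P,t0))
t,*_=fit(np.vstack(A),t0);print("both",t)
for n,p in ps.items():
    # post
    hsv=cv2.cvtColor(p["color"],cv2.COLOR_RGB2HSV);P=deproj(p,((hsv[...,0]<6)|(hsv[...,0]>174))&(hsv[...,1]>120))
    L=loc(P,t);k=(abs(L[:,0]+.107)<.03)&(abs(L[:,1]-.075)<.05)&(L[:,2]>.04);print("post",n,k.sum(),L[k].min(0) if k.any() else 0,L[k].max(0) if k.any() else 0)
    m=[r for r in masks_of("mask_plate",p)]
    for r in m:
        P=deproj(p,r["mask"]);c=np.median(P,0)
        if np.hypot(c[0]-.518,c[1]+.088)<.05:
            k=(P[:,2]<.016);pl=P[k][:,:2]
            print(n,r["confidence"],len(pl),cv2.minAreaRect((pl*1e3).astype(np.float32)))
            h=P[P[:,2]>.03];print("fin",len(h),h.mean(0) if len(h) else 0, cv2.minAreaRect((h[:,:2]*1e3).astype(np.float32)) if len(h)>5 else 0, P[:,2].max())
            ys,xs=np.nonzero((hsv[...,0]>5)&(hsv[...,0]<22)&(hsv[...,1]>150)&r["mask"])
            print("pane",len(xs),at_z(p,(xs.mean(),ys.mean()),.008))
    q=spot_point("mask_handle",p);print([at_z(p,r["point"],.029)[:2] for r in q if abs(at_z(p,r["point"],.029)[1]+.11)<.04])
p=ps["top"];a=p["color"][170:270,280:400];b=p["color"][140:260,190:330]
a=cv2.resize(a,None,fx=3.6,fy=3.6,interpolation=2);b=cv2.resize(b,(420,360),interpolation=2)
cv2.imwrite("pics/crop1.png",np.hstack([cv2.resize(a,(372,360)),b])[...,::-1])
E
```

```text
top table z -0.000741852783186725
station top (array([0.57  , 0.2449, 1.4084]), np.float64(0.0016346502088187276), 4707)
side table z -0.0004293654936504687
station side (array([0.5692, 0.2487, 1.4109]), np.float64(0.0016821579561344478), 4511)
both [0.5689 0.2455 1.4112]
post top 50 [-0.1192  0.0741  0.0585] [-0.0954  0.0885  0.0967]
top 0.71 1277 ((522.3712768554688, -84.84017944335938), (91.32626342773438, 134.6970672607422), 51.656551361083984)
fin 47 [ 0.5556 -0.113   0.0461] ((556.5765991210938, -113.7047119140625), (12.01658821105957, 25.08167266845703), 50.11784744262695) 0.05186392121166872
pane 518 [ 0.5072 -0.0711  0.008 ]
[array([ 0.5585, -0.112 ])]
post side 36 [-0.1183  0.0721  0.0732] [-0.102   0.087   0.0974]
side 0.93 1033 ((520.0380249023438, -83.02543640136719), (96.56910705566406, 130.30516052246094), 52.051753997802734)
fin 72 [ 0.5587 -0.1112  0.0431] ((557.439453125, -112.90841674804688), (16.03266716003418, 25.823745727539062), 49.12955093383789) 0.05275075294914666
pane 470 [ 0.5082 -0.0707  0.008 ]
[array([ 0.559 , -0.1041])]
```

View pics/crop1.png

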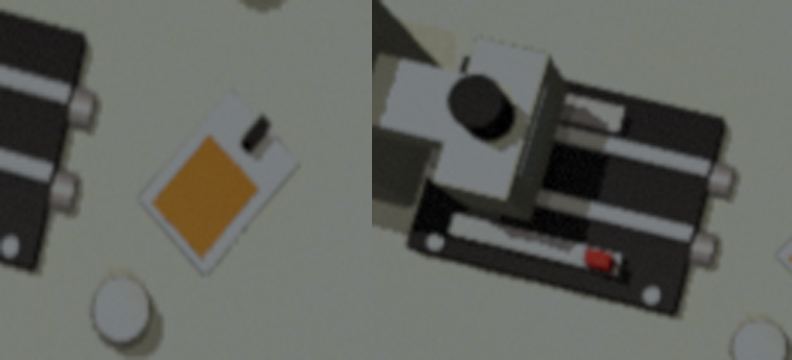

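The orange-pane, white-plate carrier is at top-image (351,221). The grey blank is at (450,250), and the green pieces at (240,289) and (380,303) and the pink ones at (284,114) and (449,322) are look-alikes. The crop confirms the orange one, with its fin at upper right. The station's mouth faces right and the red post is at (266,227).

```bash
cat > plan.py <<'E'
from fit import *
from scipy.spatial.transform import Rotation as Ro
S=np.array([.5689,.2455,1.4112])
def Rt(a,lean):
    x=np.array([np.cos(a),np.sin(a),0]);z=np.sin(lean)*x-np.cos(lean)*np.array([0,0,1]);y=np.array([np.sin(a),-np.cos(a),0])
    return np.c_[np.cross(y,z),y,z]
def st(x,y,z): # station -> world
    c,s=np.cos(S[2]),np.sin(S[2]);return np.array([S[0]+c*x-s*y,S[1]+s*x+c*y,z])
def go(grasp,R,N=None,cur=None):
    "rows to bring grasp point to `grasp`"
    if cur is None: s=sense();cur=(np.array(s["ee_pos"]),np.array(s["tool_rot"]))
    T=grasp-R[:,2]*.054
    rv=Ro.from_matrix(R@cur[1].T).as_rotvec()/(np.pi/4);d=(T-cur[0])/.08
    n=N or max(1,int(np.ceil(max(abs(np.r_[rv,d])))))
    print("calls",n,"row",np.round(np.r_[rv,d]/n,3),"rows each >=",np.ceil(max(np.linalg.norm(rv)*45/8.59,np.linalg.norm(d)*1.6)/n))
    return T,R
E
python3 - <<'E'
from plan import *
a=np.radians(142);L=np.radians(41);R=Rt(a,L);xc=np.array([np.cos(a),np.sin(a),0])
fin=np.array([.558,-.1135,.029])
c=go(fin-.003*xc+[0,0,.113],R)
go(fin-.003*xc+[0,0,.003],R,cur=c)
P=deproj(camera("top"),np.ones((400,640),bool));l=loc(P,S);k=(l[:,0]<-.186)&(l[:,0]>-.21)&(abs(l[:,1])<.06)&(l[:,2]>.008);print(k.sum(),l[k].min(0),l[k].max(0))
E
```

```text
calls 6 row [ 0.181 -0.03   0.431  0.864  0.747 -0.252] rows each >= 3.0
calls 2 row [ 0.     0.     0.     0.     0.    -0.688] rows each >= 2.0
128 [-0.2027 -0.0452  0.011 ] [-0.1863  0.0558  0.0376]
```

>>> play_rows(
  steps=[
    [[0.18,-0.03,0.43,0.86,0.75,0,0.3],[0.18,-0.03,0.43,0.86,0.75,0,0.3],[0.18,-0.03,0.43,0.86,0.75,0,0.3],[0.18,-0.03,0.43,0.86,0.75,0,0.3]],
  ],
  force=80,
)

```text
clock: 2.15
ee_pos: [0.2431, -0.4354, 0.3035]
tool_rot: [[0.78, 0.626, -0.001], [0.62, -0.771, 0.143], [0.088, -0.112, -0.99]]
wrist_force: [-0.8, -0.5, 0.6]
grip_width: 0.0598
finger_force: 0.0
```

>>> play_rows(
  steps=[
    [[0.18,-0.03,0.43,0.86,0.75,0,0.3],[0.18,-0.03,0.43,0.86,0.75,0,0.3],[0.18,-0.03,0.43,0.86,0.75,0,0.3],[0.18,-0.03,0.43,0.86,0.75,0,0.3]],
  ],
)

```text
clock: 2.55
ee_pos: [0.3116, -0.3757, 0.3033]
tool_rot: [[0.532, 0.846, -0.049], [0.821, -0.501, 0.273], [0.206, -0.186, -0.961]]
wrist_force: [-0.4, 0.0, -0.3]
grip_width: 0.0602
finger_force: 0.0
```

>>> play_rows(
  steps=[
    [[0.18,-0.03,0.43,0.86,0.75,0,0.3],[0.18,-0.03,0.43,0.86,0.75,0,0.3],[0.18,-0.03,0.43,0.86,0.75,0,0.3],[0.18,-0.03,0.43,0.86,0.75,0,0.3]],
  ],
)

```text
clock: 2.95
ee_pos: [0.3802, -0.3159, 0.3032]
tool_rot: [[0.231, 0.963, -0.137], [0.912, -0.165, 0.375], [0.339, -0.212, -0.917]]
wrist_force: [0.4, 0.1, -0.6]
grip_width: 0.0598
finger_force: 0.0
```

>>> play_rows(
  steps=[
    [[0.18,-0.03,0.43,0.86,0.75,0,0.3],[0.18,-0.03,0.43,0.86,0.75,0,0.3],[0.18,-0.03,0.43,0.86,0.75,0,0.3],[0.18,-0.03,0.43,0.86,0.75,0,0.3]],
  ],
)

```text
clock: 3.35
ee_pos: [0.4488, -0.256, 0.3033]
tool_rot: [[-0.084, 0.963, -0.254], [0.879, 0.192, 0.436], [0.469, -0.187, -0.863]]
wrist_force: [-0.7, -0.7, 0.1]
grip_width: 0.0597
finger_force: 0.0
```

>>> play_rows(
  steps=[
    [[0.18,-0.03,0.43,0.86,0.75,-0.4,0.3],[0.18,-0.03,0.43,0.86,0.75,-0.4,0.3],[0.18,-0.03,0.43,0.86,0.75,-0.4,0.3],[0.18,-0.03,0.43,0.86,0.75,-0.4,0.3]],
  ],
)

```text
clock: 3.75
ee_pos: [0.5175, -0.1961, 0.2709]
tool_rot: [[-0.37, 0.845, -0.385], [0.727, 0.522, 0.447], [0.579, -0.115, -0.807]]
wrist_force: [-0.3, -0.0, -0.2]
grip_width: 0.0595
finger_force: 0.0
```

>>> play_rows(
  steps=[
    [[0.18,-0.03,0.43,0.86,0.75,-0.4,0.3],[0.18,-0.03,0.43,0.86,0.75,-0.4,0.3],[0.18,-0.03,0.43,0.86,0.75,-0.4,0.3],[0.18,-0.03,0.43,0.86,0.75,-0.4,0.3],[0.18,-0.03,0.43,0.86,0.75,-0.4,0.3]],
  ],
)

```text
clock: 4.25
ee_pos: [0.5771, -0.1333, 0.2323]
tool_rot: [[-0.597, 0.629, -0.498], [0.483, 0.777, 0.404], [0.641, 0.001, -0.768]]
wrist_force: [0.4, -1.2, 0.6]
grip_width: 0.0594
finger_force: 0.0
```

Run:
```python
from plan import *
a=np.radians(142);L=np.radians(41);R=Rt(a,L);xc=np.array([np.cos(a),np.sin(a),0])
fin=np.array([.558,-.1135,.029])
print(sense()["q"])
c=go(fin-.003*xc+[0,0,.003],R)
```

```text
[-0.3138  0.7351  0.5225  2.0199  0.2327  0.2862]
calls 2 row [ 0.007  0.01   0.011  0.07  -0.024 -0.997] rows each >= 2.0
```

>>> play_rows(
  steps=[
    [[0.01,0.01,0.01,0.07,-0.02,-0.7,0.3],[0.01,0.01,0.01,0.07,-0.02,-0.7,0.3],[0.01,0.01,0.01,0.07,-0.02,-0.7,0.3]],
  ],
)

```text
clock: 4.55
ee_pos: [0.5823, -0.1344, 0.1752]
tool_rot: [[-0.594, 0.622, -0.51], [0.47, 0.783, 0.407], [0.652, 0.002, -0.758]]
wrist_force: [1.0, 0.7, 0.4]
grip_width: 0.06
finger_force: 0.0
```

Run:
```python
from plan import *
a=np.radians(142);L=np.radians(41);R=Rt(a,L);xc=np.array([np.cos(a),np.sin(a),0])
fin=np.array([.558,-.1135,.029])
print(sense()["q"])
c=go(fin-.003*xc+[0,0,.003],R)
```

```text
[-0.3128  0.7721  0.4556  1.9325  0.2323  0.275 ]
calls 2 row [ 0.001  0.003  0.005  0.037 -0.017 -0.64 ] rows each >= 2.0
```

>>> play_rows(
  steps=[
    [[0,0,0.01,0.07,-0.03,-0.8,0.3],[0,0,0.01,0.07,-0.03,-0.8,0.3],[0,0,0.01,0.07,-0.03,-0.8,0.3]],
  ],
)

```text
clock: 4.85
ee_pos: [0.5882, -0.1358, 0.1105]
tool_rot: [[-0.599, 0.614, -0.515], [0.463, 0.79, 0.402], [0.654, 0.002, -0.757]]
wrist_force: [-0.5, 0.5, 0.0]
grip_width: 0.0597
finger_force: 0.0
```

Run:
```python
from plan import *
a=np.radians(142);L=np.radians(41);R=Rt(a,L);xc=np.array([np.cos(a),np.sin(a),0])
fin=np.array([.558,-.1135,.029])
c=go(fin-.003*xc+[0,0,.003],R)
p=camera("side");save(p,"grip.png",(220,120,380,280),3.5);s=sense();g=s["ee_pos"]+.054*s["tool_rot"][:,2];print(g,proj(p,[g])-[220,120])
```

```text
calls 1 row [ 0.     0.005 -0.003  0.001 -0.017 -0.472] rows each >= 1.0
[ 0.5608 -0.114   0.0711] [[62.0073 69.6286]]
```

View pics/grip.png

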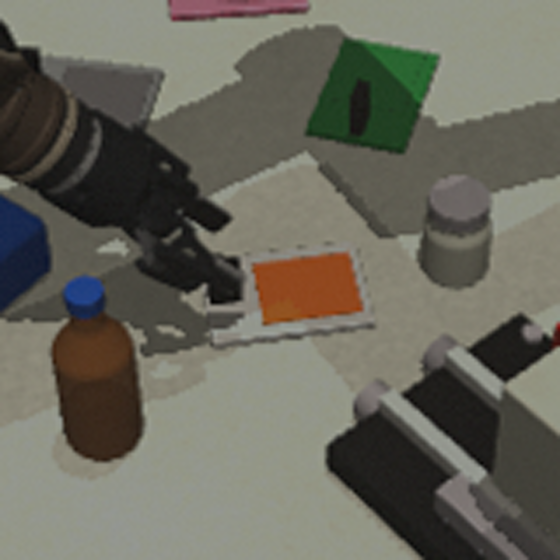

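The gripper leans over the fin at crop (225,285), clear of the bottle and the box. I'll lower it and close.

>>> play_rows(
  steps=[
    [[0,0,0,0,-0.02,-0.3,0.3],[0,0,0,0,-0.02,-0.47,0.3],[0,0,0,0,-0.02,-0.47,0.3],[0,0,0,0,-0.02,-0.47,0.6],[0,0,0,0,-0.02,-0.47,1],[0,0,0,0,-0.02,-0.47,1],[0,0,0,0,-0.02,-0.47,1],[0,0,0,0,-0.02,-0.47,1]],
  ],
  force=80,
)

```text
clock: 5.7
ee_pos: [0.5893, -0.1371, 0.0743]
tool_rot: [[-0.602, 0.613, -0.512], [0.463, 0.79, 0.401], [0.651, 0.004, -0.759]]
wrist_force: [1.2, -0.2, 5.2]
grip_width: 0.011
finger_force: 78.7
```

Run:
```python
from plan import *
s=sense();print(s["q"],s["grip_width"],s["finger_force"],s["wrist_force"],s["ee_pos"]+.054*s["tool_rot"][:,2])
```

```text
[-0.3116  0.839   0.3548  1.7638  0.2268  0.2663] 0.010962258477577575 78.70410203933716 [ 1.2098 -0.1649  5.1761] [ 0.5616 -0.1155  0.0333]
```

>>> play_rows(
  steps=[
    [[0,0,0,0,0,0.3,1],[0,0,0,0,0,0.6,1],[0,0,0,0,0,0.9,1],[0,0,0,0,0,0.9,1]],
  ],
)

```text
clock: 6.1
ee_pos: [0.5898, -0.1375, 0.1479]
tool_rot: [[-0.604, 0.612, -0.51], [0.464, 0.791, 0.4], [0.648, 0.005, -0.762]]
wrist_force: [1.0, -0.6, -2.2]
grip_width: 0.0107
finger_force: 78.2
```

Run:
```python
from plan import *
L=np.radians(41);R=Rt(S[2],L);print(sense()["q"])
go(st(-.170-.003,.006,.049+.025+.003+.045),R)
p=camera("side");save(p,"lift.png",(220,100,400,260),3.5)
```

```text
[-0.3116  0.7978  0.4451  1.8917  0.2262  0.2659]
calls 3 row [ 0.004  0.004 -0.455 -0.25   0.742  0.062] rows each >= 3.0
```

View pics/lift.png

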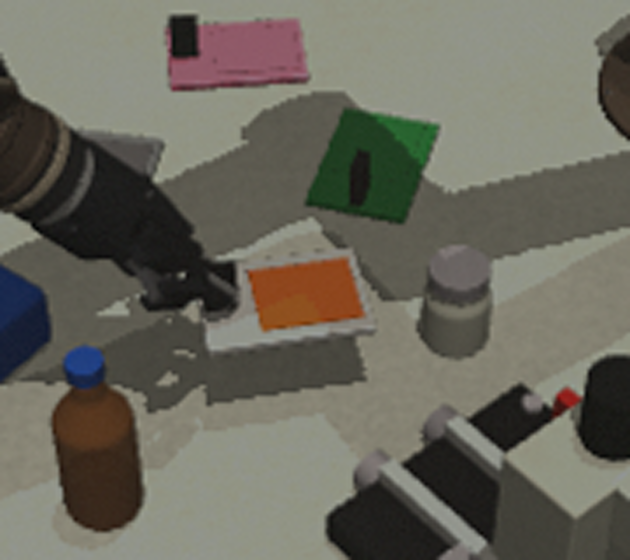

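The carrier is lifted and level, with its shadow below at crop (290,370).

>>> play_rows(
  steps=[
    [[0,0,-0.12,-0.06,0.18,0.02,1],[0,0,-0.24,-0.12,0.37,0.03,1],[0,0,-0.36,-0.18,0.55,0.05,1],[0,0,-0.46,-0.25,0.74,0.06,1],[0,0,-0.46,-0.25,0.74,0.06,1]],
  ],
)

```text
clock: 6.65
ee_pos: [0.5675, -0.0771, 0.1488]
tool_rot: [[-0.398, 0.852, -0.34], [0.645, 0.523, 0.557], [0.652, 0.002, -0.758]]
wrist_force: [-1.0, -0.4, -2.0]
grip_width: 0.011
finger_force: 78.7
```

>>> play_rows(
  steps=[
    [[0,0,-0.12,-0.06,0.18,0.02,1],[0,0,-0.24,-0.12,0.37,0.03,1],[0,0,-0.36,-0.18,0.55,0.05,1],[0,0,-0.46,-0.25,0.74,0.06,1],[0,0,-0.46,-0.25,0.74,0.06,1]],
  ],
)

```text
clock: 7.15
ee_pos: [0.5474, -0.0181, 0.154]
tool_rot: [[-0.145, 0.982, -0.122], [0.745, 0.19, 0.639], [0.651, 0.002, -0.759]]
wrist_force: [0.4, -0.4, -3.1]
grip_width: 0.0107
finger_force: 78.9
```

>>> play_rows(
  steps=[
    [[0,0,-0.12,-0.06,0.18,0.02,1],[0,0,-0.24,-0.12,0.37,0.03,1],[0,0,-0.36,-0.18,0.55,0.05,1],[0,0,-0.46,-0.25,0.74,0.06,1],[0,0,-0.46,-0.25,0.74,0.06,1],[0,0,-0.46,-0.25,0.74,0.06,1]],
  ],
)

```text
clock: 7.75
ee_pos: [0.5289, 0.04, 0.1591]
tool_rot: [[0.126, 0.986, 0.112], [0.749, -0.168, 0.64], [0.65, 0.003, -0.76]]
wrist_force: [-0.1, 0.3, -2.7]
grip_width: 0.0111
finger_force: 79.2
```

```bash
cat >> plan.py <<'E'
def plate(near):
    "plate pose of the held carrier in the station frame, both cameras"
    for n in("top","side"):
        p=camera(n);hsv=cv2.cvtColor(p["color"],cv2.COLOR_RGB2HSV)
        om=(hsv[...,0]>5)&(hsv[...,0]<22)&(hsv[...,1]>140)
        for r in masks_of("mask_plate",p):
            if (om&r["mask"]).sum()<60: continue
            P=deproj(p,r["mask"]);P=P[abs(P[:,2]-np.median(P[:,2]))<.03]
            Q=loc(deproj(p,om&r["mask"]),S);Q=Q[abs(Q[:,2]-np.median(Q[:,2]))<.012]
            A=np.c_[Q[:,:2]-Q[:,:2].mean(0),np.ones(len(Q))];co=np.linalg.lstsq(A,Q[:,2],rcond=None)[0]
            l=loc(P,S);k=abs(l[:,2]-(np.c_[l[:,:2]-Q[:,:2].mean(0),np.ones(len(l))]@co))<.006
            (c,w,a)=cv2.minAreaRect((l[k][:,:2]*1e3).astype(np.float32))
            print(n,r["confidence"],"ctr",np.round(c,1),"size",np.round(w,1),"ang",round(a,1),"| pane ctr",Q.mean(0),"rect",cv2.minAreaRect((Q[:,:2]*1e3).astype(np.float32))[1:],"slopes deg",np.degrees(co[:2]))
            b=cv2.minAreaRect((l[k][:,:2]*1e3).astype(np.float32))
    return
E
python3 - <<'E'
from plan import *
s=sense();print(s["q"],"grasp st",loc((s["ee_pos"]+.054*s["tool_rot"][:,2])[None],S))
R=Rt(S[2],np.radians(41));go(st(-.173,.006,.077+.045),R)
plate(0)
E
```

```text
[-0.2011  0.1897 -0.4094  0.9956  0.7073  1.5289] grasp st [[-0.1741  0.0063  0.1181]]
calls 1 row [0.011 0.003 0.012 0.011 0.008 0.045] rows each >= 1.0
top 0.78 ctr [-122.     5.6] size [ 90.3 129.7] ang 89.4 | pane ctr [-0.1026  0.0038  0.0919] rect ((62.8898811340332, 77.62129974365234), 88.92039489746094) slopes deg [-0.2204  0.5383]
side 0.88 ctr [-125.     4.4] size [ 94.3 125.7] ang 88.5 | pane ctr [-0.1165 -0.0011  0.0927] rect ((65.32620239257812, 70.92498779296875), 88.76802062988281) slopes deg [0.5898 0.0506]
```

>>> play_rows(
  steps=[
    [[0.01,0,0.015,0.02,0.09,0,1],[0.01,0,0.015,0.02,0.09,-0.2,1],[0.01,0,0.015,0.02,0.09,-0.35,1],[0.01,0,0.015,0.02,0.09,-0.43,1],[0.01,0,0.015,0.02,0.09,-0.45,1],[0.01,0,0.015,0.02,0.09,-0.45,1]],
  ],
)

```text
clock: 8.55
ee_pos: [0.5305, 0.0477, 0.1234]
tool_rot: [[0.119, 0.987, 0.106], [0.744, -0.16, 0.649], [0.657, 0.002, -0.754]]
wrist_force: [-0.1, 0.6, -3.1]
grip_width: 0.0106
finger_force: 79.0
```

Run:
```python
from plan import *
s=sense();print(s["wrist_force"],s["q"],"grasp st",loc((s["ee_pos"]+.054*s["tool_rot"][:,2])[None],S))
plate(0)
p=camera("side")
for r in masks_of("jaw",p)[:2]:
    l=loc(deproj(p,r["mask"]),S);k=(l[:,2]>.05)&(l[:,2]<.06);print("jaw",r["confidence"],k.sum(),np.percentile(l[k],[3,97],axis=0) if k.any() else 0)
```

```text
[-0.1405  0.6004 -3.1479] [-0.189   0.2249 -0.4554  0.9137  0.717   1.5329] grasp st [[-0.1659  0.0063  0.0827]]
top 0.79 ctr [-114.4    4.8] size [ 89.2 128.2] ang 89.0 | pane ctr [-0.094   0.0045  0.0575] rect ((77.45890045166016, 63.38089370727539), 0.3209463357925415) slopes deg [0.8601 0.0635]
side 0.74 ctr [-113.5    5.7] size [129.8  93.7] ang 0.0 | pane ctr [-0.1129 -0.0042  0.0583] rect ((58.85869598388672, 66.60182189941406), 1.3528181314468384) slopes deg [0.7664 0.0597]
jaw 0.71 781 [[-0.0802 -0.0703  0.0505]
 [ 0.2079  0.006   0.059 ]]
jaw 0.54 0 0
```

>>> play_rows(
  steps=[
    [[0.01,0,0,0,0,-0.03,1],[0.01,0,0,0,0,-0.05,1],[0.01,0,0,0,0,-0.05,1],[0.01,0,0,0,0,-0.05,1]],
  ],
)

```text
clock: 9.25
ee_pos: [0.5305, 0.0476, 0.1195]
tool_rot: [[0.119, 0.987, 0.107], [0.739, -0.16, 0.654], [0.663, 0.001, -0.749]]
wrist_force: [0.6, 0.8, -3.7]
grip_width: 0.011
finger_force: 79.0
```

>>> play_rows(
  steps=[
    [[-0.025,0,0,0,0,0,1],[-0.025,0,0,0,0,-0.01,1],[-0.025,0,0,0,0,-0.01,1]],
  ],
)

```text
clock: 9.55
ee_pos: [0.5309, 0.0478, 0.1194]
tool_rot: [[0.118, 0.987, 0.108], [0.752, -0.16, 0.64], [0.649, 0.005, -0.761]]
wrist_force: [0.3, 0.0, 0.5]
grip_width: 0.0109
finger_force: 79.5
```

Run:
```python
from plan import *
s=sense();print(s["wrist_force"],s["moment"],"grasp st",loc((s["ee_pos"]+.054*s["tool_rot"][:,2])[None],S))
plate(0)
```

```text
[0.3441 0.024  0.5318] [-0.4267  0.1202  0.0339] grasp st [[-0.1662  0.0059  0.0783]]
top 0.86 ctr [-113.8    5.1] size [127.1  91.2] ang 0.1 | pane ctr [-0.0946  0.0039  0.0525] rect ((62.49477005004883, 77.91082763671875), 88.85861206054688) slopes deg [-0.05   -0.3685]
side 0.94 ctr [-112.3    3.6] size [ 90.2 131.3] ang 88.3 | pane ctr [-0.1126 -0.005   0.053 ] rect ((45.247802734375, 89.16602325439453), 41.39197540283203) slopes deg [ 0.1247 -0.8322]
```

>>> play_rows(
  steps=[
    [[0,0,0,0.02,0.12,0,1],[0,0,0,0.04,0.25,0,1],[0,0,0,0.06,0.37,0,1],[0,0,0,0.08,0.49,0,1],[0,0,0,0.1,0.62,0,1],[0,0,0,0.1,0.62,0,1]],
  ],
)

```text
clock: 10.35
ee_pos: [0.5388, 0.0989, 0.1193]
tool_rot: [[0.116, 0.987, 0.107], [0.751, -0.158, 0.641], [0.65, 0.006, -0.76]]
wrist_force: [1.5, 3.0, 2.0]
grip_width: 0.0107
finger_force: 79.6
```

Run:
```python
from plan import *
s=sense();print(s["wrist_force"],s["moment"],s["q"],"grasp st",loc((s["ee_pos"]+.054*s["tool_rot"][:,2])[None],S))
plate(0);go(st(-.057,.006,.078),Rt(S[2],np.radians(40.5)))
```

```text
[1.4512 2.9746 2.0079] [ 0.2275 -0.0646 -0.1974] [-0.085   0.2061 -0.4868  0.81    0.7044  1.667 ] grasp st [[-0.1144  0.0062  0.0783]]
top 0.77 ctr [-75.7   5.4] size [91.8 90.7] ang 0.1 | pane ctr [-0.0557  0.0041  0.0527] rect ((63.23061752319336, 51.7839469909668), 89.28608703613281) slopes deg [-0.4509  0.3744]
calls 1 row [ 0.     0.005  0.     0.122  0.721 -0.003] rows each >= 2.0
```

>>> play_rows(
  steps=[
    [[0,0,0,0.02,0.12,0,1],[0,0,0,0.04,0.25,0,1],[0,0,0,0.06,0.37,0,1],[0,0,0,0.08,0.49,0,1],[0,0,0,0.1,0.6,0,1],[0,0,0,0.105,0.64,0,1],[0,0,0,0.105,0.64,0,1]],
  ],
)

```text
clock: 11.25
ee_pos: [0.5476, 0.1483, 0.1194]
tool_rot: [[0.118, 0.987, 0.108], [0.752, -0.16, 0.64], [0.649, 0.006, -0.761]]
wrist_force: [1.8, 0.5, 4.5]
grip_width: 0.0112
finger_force: 79.9
```

Run:
```python
from plan import *
s=sense();print(s["wrist_force"],s["moment"],"grasp st",loc((s["ee_pos"]+.054*s["tool_rot"][:,2])[None],S))
p=camera("side");save(p,"in.png",(320,170,480,300),4)
p=camera("top");l=loc(deproj(p,np.ones((400,640),bool)),S);k=(abs(l[:,0]+.042)<.02)&(abs(l[:,1])<.05)&(l[:,2]>.15)&(l[:,2]<.215);print("head front est",np.percentile(l[k,0],[1,5,20]))
```

```text
[1.7645 0.4645 4.459 ] [ 0.3111 -0.0444 -0.1723] grasp st [[-0.0643  0.0053  0.0783]]
head front est [-0.0448 -0.0445 -0.0437]
```

View pics/in.png

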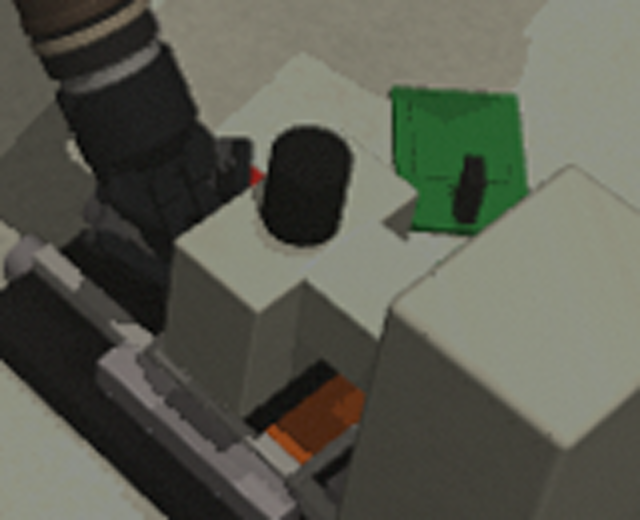

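>>> play_rows(
  steps=[
    [[0,0,0,0.005,0.03,0,1],[0,0,0,0.01,0.06,0,1],[0,0,0,0.015,0.09,0,1],[0,0,0,0.02,0.12,0,1],[0,0,0,0.02,0.12,0,1]],
  ],
)

```text
clock: 11.85
ee_pos: [0.5492, 0.1574, 0.1194]
tool_rot: [[0.119, 0.987, 0.108], [0.752, -0.161, 0.639], [0.648, 0.005, -0.761]]
wrist_force: [0.6, -3.3, 7.8]
grip_width: 0.0104
finger_force: 80.6
```

>>> play_rows(
  steps=[
    [[0,0,0,0.002,0.015,0,1],[0,0,0,0.002,0.015,0,1]],
  ],
)

```text
clock: 12.05
ee_pos: [0.5493, 0.1584, 0.1194]
tool_rot: [[0.119, 0.987, 0.108], [0.752, -0.161, 0.639], [0.648, 0.005, -0.762]]
wrist_force: [0.0, -3.9, 7.5]
grip_width: 0.0107
finger_force: 80.9
```

>>> play_rows(
  steps=[
    [[0,0,0,0.002,0.015,0,1],[0,0,0,0.002,0.015,0,1]],
  ],
)

```text
clock: 12.25
ee_pos: [0.5495, 0.1596, 0.1194]
tool_rot: [[0.119, 0.987, 0.108], [0.752, -0.161, 0.639], [0.648, 0.005, -0.762]]
wrist_force: [0.1, -4.4, 7.0]
grip_width: 0.0109
finger_force: 80.9
```

>>> play_rows(
  steps=[
    [[0,0,0,0.002,0.015,0,1],[0,0,0,0.002,0.015,0,1]],
  ],
)

```text
clock: 12.45
ee_pos: [0.5496, 0.1601, 0.1194]
tool_rot: [[0.12, 0.987, 0.109], [0.753, -0.162, 0.638], [0.647, 0.005, -0.762]]
wrist_force: [-1.3, -10.3, 11.0]
grip_width: 0.011
finger_force: 81.8
```

>>> play_rows(
  steps=[
    [[0,0,0,0.002,0.015,0,1],[0,0,0,0.002,0.015,0,1]],
  ],
)

```text
clock: 12.65
ee_pos: [0.5497, 0.1603, 0.1195]
tool_rot: [[0.122, 0.987, 0.11], [0.754, -0.164, 0.636], [0.646, 0.005, -0.764]]
wrist_force: [-5.2, -18.7, 14.1]
grip_width: 0.0111
finger_force: 83.1
```

Run:
```python
from plan import *
s=sense();print(s["wrist_force"],s["moment"],"grasp st",loc((s["ee_pos"]+.054*s["tool_rot"][:,2])[None],S))
```

```text
[ -5.2389 -18.6629  14.0645] [-0.9541  0.9515  0.4759] grasp st [[-0.0523  0.0051  0.0782]]
```

>>> play_rows(
  steps=[
    [[0,0,0,0,0,0,0.5],[0,0,0,0,0,0,0.5],[0,0,0,0,0,0,0.5],[0,0,0,0,0,0,0.5]],
  ],
)

```text
clock: 13.05
ee_pos: [0.5488, 0.1628, 0.1181]
tool_rot: [[0.12, 0.987, 0.106], [0.752, -0.16, 0.639], [0.648, 0.003, -0.762]]
wrist_force: [0.3, -0.5, 0.2]
grip_width: 0.0425
finger_force: 0.0
```

>>> play_rows(
  steps=[
    [[0,0,0,-0.03,-0.2,0.22,0.5],[0,0,0,-0.07,-0.4,0.45,0.5],[0,0,0,-0.1,-0.65,0.75,0.5],[0,0,0,-0.14,-0.85,0.95,0.5],[0,0,0,-0.14,-0.85,0.95,0.5]],
  ],
)

```text
clock: 13.55
ee_pos: [0.5391, 0.0936, 0.1969]
tool_rot: [[0.118, 0.987, 0.11], [0.752, -0.161, 0.639], [0.648, 0.007, -0.761]]
wrist_force: [0.5, -0.9, -0.6]
grip_width: 0.0429
finger_force: 0.0
```

Run:
```python
from plan import *
s=sense();print(s["q"],s["wrist_force"],"grasp st",loc((s["ee_pos"]+.054*s["tool_rot"][:,2])[None],S))
# tool straight down, y along station x ; two options
for p in("top","side"):
    q=camera(p);hsv=cv2.cvtColor(q["color"],cv2.COLOR_RGB2HSV);P=deproj(q,((hsv[...,0]<6)|(hsv[...,0]>174))&(hsv[...,1]>120))
    L=loc(P,S);k=(abs(L[:,0]+.107)<.03)&(abs(L[:,1]-.075)<.05)&(L[:,2]>.04);print("post",k.sum(),L[k].min(0) if k.any() else 0,L[k].max(0) if k.any() else 0)
    save(q,"rel_%s.png"%p,(180,120,340,260) if p=="top" else (300,150,480,300),3)
go(st(-.112,.135,.15),Rt(S[2],0))
```

```text
[-0.0946  0.1434 -0.3762  0.9864  0.7031  1.6594] [ 0.4503 -0.9285 -0.5723] grasp st [[-0.1197  0.0049  0.1558]]
post 52 [-0.1195  0.0742  0.065 ] [-0.0959  0.0886  0.0966]
post 36 [-0.1198  0.0728  0.0705] [-0.1027  0.0872  0.0965]
calls 2 row [-0.443  0.074 -0.    -0.752  0.385  0.06 ] rows each >= 3.0
```

View pics/rel_top.png

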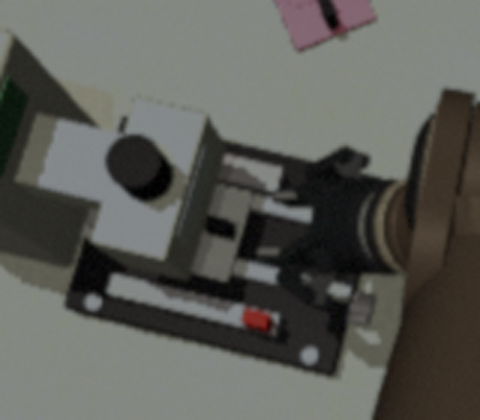

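>>> play_rows(
  steps=[
    [[-0.1,0.02,0,-0.2,0.1,0.05,1],[-0.25,0.04,0,-0.4,0.2,0.06,1],[-0.44,0.07,0,-0.75,0.38,0.06,1],[-0.44,0.07,0,-0.75,0.38,0.06,1]],
  ],
  force=40,
)

```text
clock: 14.05
ee_pos: [0.4754, 0.1285, 0.1995]
tool_rot: [[0.141, 0.988, 0.057], [0.928, -0.152, 0.341], [0.346, 0.004, -0.938]]
wrist_force: [1.0, -0.5, -0.1]
grip_width: 0.0
finger_force: 0.0
```

>>> play_rows(
  steps=[
    [[-0.2,0.03,0,-0.3,0.15,0.05,1],[-0.44,0.07,0,-0.75,0.38,0.06,1],[-0.44,0.07,0,-0.75,0.38,0.06,1],[-0.44,0.07,0,-0.75,0.38,0.06,1],[-0.44,0.07,0,-0.75,0.38,0.06,1]],
  ],
)

```text
clock: 14.55
ee_pos: [0.4181, 0.1561, 0.2034]
tool_rot: [[0.156, 0.988, 0.005], [0.988, -0.156, 0.006], [0.007, 0.004, -1.0]]
wrist_force: [-0.9, 0.1, -0.9]
grip_width: 0.0001
finger_force: 0.0
```

Run:
```python
from plan import *
s=sense();print(s["q"],s["grip_width"],"grasp st",loc((s["ee_pos"]+.054*s["tool_rot"][:,2])[None],S))
go(st(-.110,.135,.089),Rt(S[2],0))
```

```text
[ 0.3552 -0.0064 -0.4021  1.1686  0.0041  2.0822] 0.00010719774456522866 grasp st [[-0.1119  0.1345  0.1494]]
calls 1 row [-0.008  0.006 -0.004  0.     0.029 -0.754] rows each >= 2.0
```

>>> play_rows(
  steps=[
    [[0,0,0,0,0.02,-0.4,1],[0,0,0,0,0.02,-0.75,1],[0,0,0,0,0.02,-0.75,1]],
  ],
)

```text
clock: 14.85
ee_pos: [0.4163, 0.1555, 0.1407]
tool_rot: [[0.159, 0.987, -0.001], [0.987, -0.159, 0.004], [0.004, -0.001, -1.0]]
wrist_force: [-0.1, -0.6, 0.3]
grip_width: 0.0001
finger_force: 0.0
```

>>> play_rows(
  steps=[
    [[0,0,0,0.08,-0.01,0,1],[0,0,0,0.16,-0.02,0,1],[0,0,0,0.24,-0.04,0,1],[0,0,0,0.24,-0.04,0,1]],
  ],
)

```text
clock: 15.25
ee_pos: [0.439, 0.154, 0.1455]
tool_rot: [[0.157, 0.988, 0.008], [0.988, -0.157, 0.006], [0.007, 0.007, -1.0]]
wrist_force: [0.1, -0.4, 0.0]
grip_width: -0.0001
finger_force: 0.0
```

>>> play_rows(
  steps=[
    [[0,0,0,0.04,-0.006,0,1],[0,0,0,0.08,-0.013,0,1],[0,0,0,0.12,-0.02,0,1],[0,0,0,0.12,-0.02,0,1]],
  ],
)

```text
clock: 15.65
ee_pos: [0.4472, 0.1525, 0.1445]
tool_rot: [[0.156, 0.988, 0.006], [0.988, -0.156, 0.005], [0.006, 0.005, -1.0]]
wrist_force: [-0.1, 0.1, 0.4]
grip_width: 0.0004
finger_force: 0.0
```

Run:
```python
from plan import *
s=sense();print(s["wrist_force"],"grasp st",loc((s["ee_pos"]+.054*s["tool_rot"][:,2])[None],S))
```

```text
[-0.131   0.1223  0.4112] grasp st [[-0.1109  0.1051  0.0905]]
```

>>> play_rows(
  steps=[
    [[0,0,0,0.03,-0.005,0,1],[0,0,0,0.06,-0.01,0,1],[0,0,0,0.08,-0.013,0,1],[0,0,0,0.08,-0.013,0,1]],
  ],
)

```text
clock: 16.05
ee_pos: [0.4527, 0.1514, 0.1443]
tool_rot: [[0.156, 0.988, 0.004], [0.988, -0.156, 0.005], [0.006, 0.003, -1.0]]
wrist_force: [-3.9, 1.5, 2.9]
grip_width: -0.0001
finger_force: 2.4
```

>>> play_rows(
  steps=[
    [[0,0,0,0.03,-0.005,0,1],[0,0,0,0.06,-0.01,0,1],[0,0,0,0.08,-0.013,0,1],[0,0,0,0.08,-0.013,0,1]],
  ],
)

```text
clock: 16.45
ee_pos: [0.4593, 0.1504, 0.1443]
tool_rot: [[0.156, 0.988, 0.005], [0.988, -0.156, 0.005], [0.006, 0.004, -1.0]]
wrist_force: [-4.5, 0.9, 1.8]
grip_width: 0.0003
finger_force: 2.3
```

```bash
cat > post.py <<'E'
from plan import *
s=sense();print(s["wrist_force"],s["moment"],"grasp st",loc((s["ee_pos"]+.054*s["tool_rot"][:,2])[None],S))
for p in("top","side"):
    q=camera(p);hsv=cv2.cvtColor(q["color"],cv2.COLOR_RGB2HSV);P=deproj(q,((hsv[...,0]<6)|(hsv[...,0]>174))&(hsv[...,1]>120))
    L=loc(P,S);k=(abs(L[:,0]+.107)<.03)&(abs(L[:,1]-.065)<.05)&(L[:,2]>.04);print("post",k.sum(),L[k].min(0) if k.any() else 0,L[k].max(0) if k.any() else 0)
E
python3 post.py
```

```text
[-4.5     0.9331  1.8193] [ 0.168   0.8271 -0.0011] grasp st [[-0.111   0.0929  0.0903]]
post 0 0 0
post 38 [-0.1178  0.0633  0.0707] [-0.1032  0.08    0.0973]
```

>>> play_rows(
  steps=[
    [[0,0,0,0.03,-0.005,0,1],[0,0,0,0.06,-0.01,0,1],[0,0,0,0.08,-0.013,0,1],[0,0,0,0.08,-0.013,0,1]],
  ],
)

```text
clock: 16.95
ee_pos: [0.4659, 0.1493, 0.1443]
tool_rot: [[0.156, 0.988, 0.005], [0.988, -0.156, 0.005], [0.006, 0.004, -1.0]]
wrist_force: [-4.1, -0.0, 1.6]
grip_width: 0.0002
finger_force: 2.2
```

>>> play_rows(
  steps=[
    [[0,0,0,0.02,-0.003,0,1],[0,0,0,0.04,-0.006,0,1],[0,0,0,0.04,-0.006,0,1]],
  ],
)

```text
clock: 17.25
ee_pos: [0.4689, 0.1488, 0.1443]
tool_rot: [[0.156, 0.988, 0.005], [0.988, -0.156, 0.005], [0.006, 0.004, -1.0]]
wrist_force: [-4.8, 0.3, 2.1]
grip_width: -0.0003
finger_force: 2.6
```

>>> play_rows(
  steps=[
    [[0,0,0,0.02,-0.003,0,1],[0,0,0,0.03,-0.005,0,1],[0,0,0,0.03,-0.005,0,1]],
  ],
)

```text
clock: 17.55
ee_pos: [0.4711, 0.1485, 0.1443]
tool_rot: [[0.156, 0.988, 0.005], [0.988, -0.156, 0.005], [0.006, 0.004, -1.0]]
wrist_force: [-6.3, 0.9, 3.1]
grip_width: 0.0
finger_force: 3.1
```

```bash
python3 post.py
```

```text
[-6.2659  0.855   3.0711] [0.2164 1.1457 0.0371] grasp st [[-0.111   0.081   0.0903]]
post 1 [-0.0929  0.1059  0.5598] [-0.0929  0.1059  0.5598]
post 39 [-0.1194  0.0496  0.0708] [-0.1034  0.0672  0.0971]
```

>>> play_rows(
  steps=[
    [[0,0,0,0.015,-0.002,0,1],[0,0,0,0.025,-0.004,0,1],[0,0,0,0.025,-0.004,0,1]],
  ],
)

```text
clock: 17.95
ee_pos: [0.473, 0.1481, 0.1443]
tool_rot: [[0.156, 0.988, 0.005], [0.988, -0.156, 0.005], [0.006, 0.004, -1.0]]
wrist_force: [-6.2, 0.6, 2.6]
grip_width: -0.0
finger_force: 3.1
```

>>> play_rows(
  steps=[
    [[0,0,0,0.01,-0.002,0,1],[0,0,0,0.02,-0.003,0,1],[0,0,0,0.02,-0.003,0,1]],
  ],
)

```text
clock: 18.25
ee_pos: [0.4735, 0.148, 0.1443]
tool_rot: [[0.156, 0.988, 0.002], [0.988, -0.156, 0.006], [0.006, 0.001, -1.0]]
wrist_force: [-11.4, 2.3, 6.9]
grip_width: 0.0003
finger_force: 5.5
```

>>> play_rows(
  steps=[
    [[0,0,0,0.01,-0.002,0,1],[0,0,0,0.015,-0.002,0,1],[0,0,0,0.015,-0.002,0,1]],
  ],
)

```text
clock: 18.55
ee_pos: [0.4738, 0.148, 0.1443]
tool_rot: [[0.156, 0.988, 0.0], [0.988, -0.156, 0.006], [0.006, -0.001, -1.0]]
wrist_force: [-14.4, 2.6, 10.8]
grip_width: -0.0002
finger_force: 7.7
```

>>> play_rows(
  steps=[
    [[0,0,0,0.01,-0.002,0,1],[0,0,0,0.01,-0.002,0,1],[0,0,0,0.01,-0.002,0,1]],
  ],
)

```text
clock: 18.85
ee_pos: [0.4739, 0.1479, 0.1442]
tool_rot: [[0.155, 0.988, -0.001], [0.988, -0.155, 0.006], [0.006, -0.002, -1.0]]
wrist_force: [-17.2, 3.2, 11.2]
grip_width: 0.0002
finger_force: 9.2
```

```bash
python3 post.py; python3 -c "
from plan import *
plate(0)
p=camera('side');save(p,'cl_side.png',(320,170,480,300),4);p=camera('top');save(p,'cl_top.png',(180,120,340,260),3)"
```

```text
[-17.2351   3.2266  11.187 ] [0.5372 3.2769 0.0301] grasp st [[-0.1111  0.0784  0.0902]]
post 0 0 0
post 38 [-0.1176  0.0504  0.0724] [-0.1003  0.1101  0.5647]
side 0.57 ctr [ 8.5 -3.9] size [115.1  78.9] ang 0.3 | pane ctr [ 0.035  -0.0041  0.0529] rect ((41.98063659667969, 68.15572357177734), 1.4924417734146118) slopes deg [ 1.0912 -0.3629]
```

View pics/cl_side.png

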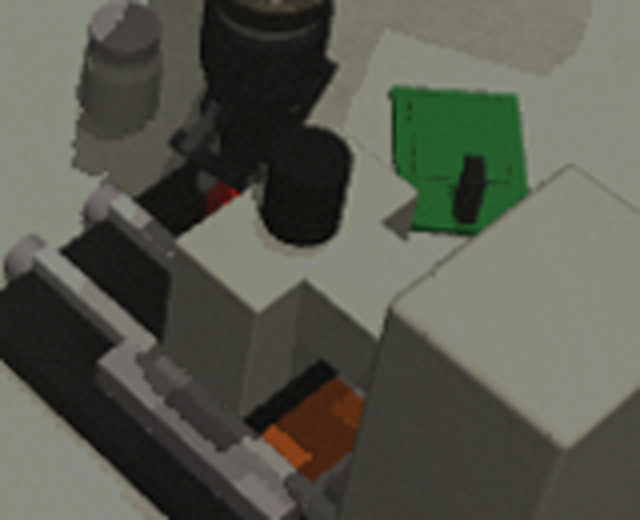

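The jaw has stopped, with force rising and no travel. The pane at crop (310,430) lies against the fixed jaw. I'll back off now.

>>> play_rows(
  steps=[
    [[0,0,0,-0.1,0.015,0,1],[0,0,0,-0.3,0.05,0,1],[0,0,0,-0.5,0.08,0,1],[0,0,0,-0.5,0.08,0.4,1],[0,0,0,-0.5,0.08,0.9,1],[0,0,0,-0.9,0.08,0.9,1],[0,0,0,-0.9,0.08,0.9,1]],
  ],
)

```text
clock: 19.95
ee_pos: [0.4027, 0.1539, 0.2177]
tool_rot: [[0.155, 0.988, 0.007], [0.988, -0.155, 0.005], [0.006, 0.006, -1.0]]
wrist_force: [-0.0, -0.6, -0.1]
grip_width: -0.0005
finger_force: 0.0
```

```bash
python3 post.py; python3 -c "
from plan import *
p=camera('top');save(p,'fin_top.png',(190,130,320,250),4.5)
P=deproj(p,np.ones((400,640),bool));l=loc(P,S)
for n,a,b,h in(('plate',-.085,-.04,(.049,.058)),('fin',-.075,-.03,(.08,.1)),):
    k=(l[:,0]>a)&(l[:,0]<b)&(abs(l[:,1])<.04)&(l[:,2]>h[0])&(l[:,2]<h[1]);print(n,k.sum(),np.percentile(l[k],[1,50,99],axis=0) if k.any() else 0)
for a in(-.03,-.015,.015,.03):
    k=(abs(l[:,1]-a)<.005)&(l[:,0]<-.04)&(l[:,0]>-.09)&(l[:,2]>.0495)&(l[:,2]<.058);print(a,k.sum(),l[k,0].min() if k.any() else 0)
print(fit(P,S)[0])
pr=camera('side');plate(0)
"
```

```text
[-0.0393 -0.5563 -0.1081] [-0.0044 -0.0064 -0.0527] grasp st [[-0.1165  0.1491  0.1637]]
post 58 [-0.1197  0.0447  0.0522] [-0.0953  0.065   0.0975]
post 37 [-0.1178  0.05    0.0694] [-0.1032  0.0649  0.0994]
plate 172 [[-0.0657 -0.0392  0.0492]
 [-0.0554  0.0042  0.0517]
 [-0.0405  0.0386  0.0564]]
fin 43 [[-0.0617 -0.0062  0.0834]
 [-0.0508  0.0009  0.093 ]
 [-0.0397  0.0059  0.0971]]
-0.03 25 -0.0640181198155632
-0.015 21 -0.06569541346554368
0.015 22 -0.06531279294319806
0.03 22 -0.06455817535205352
[0.5619 0.2426 1.489 ]
side 0.92 ctr [ 1.5 -3.5] size [ 82.3 130.6] ang 89.5 | pane ctr [ 0.0353 -0.0031  0.0528] rect ((41.86658477783203, 67.72553253173828), 2.5644640922546387) slopes deg [ 0.236  -0.2168]
```

View pics/fin_top.png

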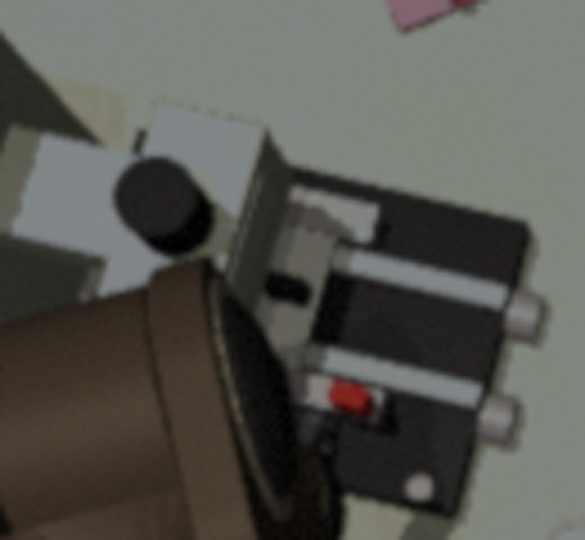

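The plate's rear edge is at x ≈ -65 mm along its width, and the fin is at y ≈ 0. The post has travelled about 23.5 mm, and the arm is clear of everything.

```bash
python3 -c "
from bench import *
print(finish_job())"
```

```text
the job is handed in; nothing more can be done
None
```

I loaded the orange-mask carrier and pushed it home against the end stop, then clamped it square against the fixed jaw, released it and handed the job in at about 20 s of the 51 s allowed. The camera agrees to within about 2 mm. The arm's path stayed clear of the head, the blank carrier, the bottle, the blue box and the jar, though I took no final measurement of those.

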